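Roll the spare solder reel up onto its pay-out rollers

TASK

On the two-lane solder reel rack both reels lie waiting at the low ends of their sloping gutters. With the fingertips, push the wide reel up along its own gutter until it drops in between the two pay-out rollers in front of the end plate, so that it stays there and does not roll back when you let go. It is rolled, never picked up; leave the narrow reel and the other things on the bench where they are.

Things in the scene. Friction and masses are not known exactly. Their poses are not given: they have to be found in the camera images.
- rack: the reel rack, fixed to the bench: steel base plate 235 x 160 mm, top 10 mm up, carrying two parallel aluminium gutters that rise at 8 degrees. Origin on the bench at the middle of the base plate; x points uphill along the gutters (level), y across, z up
- gutters: the gutters' frame, tilted with the slope: x uphill, y across, z square to the floor; origin on the floor surface midway between the lanes, 45 mm above the rack's origin. Lane centre lines at y = -42.5 and 42.5 mm, 60 mm wide inside; cheeks 2 mm thick, 14 mm high. Floor (z = 0) from x = -105 to 65 mm; at its low end a lip 3 mm thick, 10 mm high (x = -108 to -105) holds a waiting reel
- cradle_left (a point): where the axis centre of a reel lies once it rests in the cradle at the top of the lane at +y: gutters x = 90, y = 42.5, z = 23.7 mm, 6 mm lower than when it rolls on the floor. The cradle is two fixed 10 mm steel rollers across the lane, axes at x = 70 and 110 mm, tops level with the floor, open between; past it the end plate, face at x = 124 mm, 45 mm high, with a brass wire eye
- cradle_right (a point): the same point of the like cradle at the top of the other lane, at gutters x = 90, y = -42.5, z = 23.7 mm
- wide_reel: the wide solder reel: smooth black plastic flanges 60 mm in diameter, 52 mm wide over them (4 mm each), wound with bright solder to 55 mm diameter, 0.25 to 0.5 kg. Origin at its centre, y along its axis (across the gutter); x, z turn as it rolls. Starts at rest against the low lip of either lane, bulging out over it, axis at gutters x = -82, z = 30 mm; let go on the slope it rolls back there
- narrow_reel: the narrow reel, the same but 30 mm wide over the flanges, 0.25 kg, waiting at the low lip of the other gutter; to be left there. Origin and axes as for the wide reel
- flux_bottle: white plastic flux bottle with a black cap, 42 mm in diameter, 95 mm tall, standing loose on the bench beside the rack; bystander. Origin at the centre of its underside
- screwdriver: screwdriver with a black handle, 160 mm long, lying loose on the bench beside the rack; bystander. Origin at the middle of its underside, its length along x
- tip_pot: small open steel cup for spare iron tips, 64 mm in diameter, 50 mm tall, standing loose on the bench; bystander. Origin at the centre of its underside
- meter: black hand-held multimeter lying on its back, 150 x 78 x 36 mm (its dial to 45 mm); bystander. Origin at the centre of its underside

How it is judged:
By the outcome, as a careful person would: the job done as asked, in the order asked, and still so for the second after the job is handed in, with the robot touching nothing.
It also fails if it takes over 38 s, if anything falls off the work surface, if the arm or the gripper's body presses on something with over 40 N, if the wrist force passes 120 N, or if a joint passes its speed limit or range.

ROBOT

A 6-joint arm with a two-finger parallel gripper is mounted at the origin on the work surface. World frame = base frame: x ahead of the robot, y to its left, z up, the work surface at z = 0. Lengths are in m, angles in rad, forces in N, time in s.
With the tool pointing down it reaches from about 0.35 to 0.975 m from the base axis. Payload 4.9 kg.
Tool frame: the origin (TCP) lies at the very end of the fingers, on their centre line; the grasp point (between the pads) lies 19 mm behind it; z points along the fingers, y is the direction in which the jaws open and shut (so a half turn about z gives the same grasp; the last joint's range is limited). The gripper opens to 85 mm and grips with 20 to 120 N. Pads are 22 mm wide; open, the fingers measure 114 mm over their backs; the gripper's body (76 mm by 85 mm) begins 54 mm behind the grasp point. The pads swing forward as they close: fully open they stand 13 mm farther back than shut.
Start: joints at [-1.333, 0.053, 1.613, -0, 1.476, -0.119], TCP at [0.218, -0.586, 0.195] pointing down, gripper open.
Joint ranges: [-3.01, 3.01], [-1.01, 2.22], [0.06, 2.58], [-1.02, 4.17], [0.09, 2.62], [-3.14, 3.14]. Speed limits (rad/s): [2.57, 2.57, 3.14, 3.14, 3.14, 3.14].

INTERFACE

Orientations are given as a rotation vector (axis times angle).
In Python, from workcell import arm gives the robot as it stands.
- The arm moves only by the tool drive_tool, never from a script. Its argument "deltas" is a list of rows, each a list of 7 numbers: the finger opening in m, from 0 to 0.0854, then the shift along the tool's x, y, z in m, then the turn, a rotation vector about the tool's x, y, z in rad. A call has 1 to 12 rows; each row is the pose to reach, as a shift and turn from the pose commanded when the call began, along the tool's axes at that moment; what a row does not reach only later rows make up. A row lasts 1/8 s, in which the tool goes at most 62.5 mm and 10.7 degrees, less where a joint would pass 70% of its speed; a pose out of reach is approached as far as the arm can. A call with a gripper value outside its range is refused whole. The fingers move at their own pace and stop on an object; "force" is the grip in N (left out, the last holds). Time passes only in rows, so rows that repeat a pose let the fingers close. It gives the time, the measured TCP pose, the force and the opening at its end, in the units of the state.
- arm.read_state(): the state, without advancing time (a new reading comes with each control period).
- arm.camera(name): name is "scene" or "top"; returns a dict with "color" (400x640x3 uint8, red, green, blue), "depth" (400x640 float32, m along the optical axis (not along the pixel's ray), 0 where there is no reading), "intrinsics" (3x3 intrinsics, pixels), "position" and "orientation" of the camera in the world. Camera axes: x right, y up, looking along -z (the intrinsics and any distortion apply to the point x, -y, -z); pixel columns grow to the right and rows downward; lengths in m; the calibration is good to about 2 mm. A picture is of the moment at which its call begins.
- arm.hand_in(): hands the job in, once; it reports no verdict.
The state is a dict: "t": time; "joints": joint angles; "qd": joint speeds; "joint_torque": joint torques, N m; "ee_pos": TCP position; "ee_rot": TCP orientation; "force": force on the tool from outside, world axes, zero at the start; "ft_torque": the same for the moment, N m; "opening": finger opening in m.
Only numpy, scipy, OpenCV 4.12 (cv2) and the standard library are available. Lean on these libraries where they do the work, as an engineer would, in place of code of your own. Each camera call takes 0.05 s, during which the arm holds its last target. There are 200 camera calls.

## Working session

There is one attempt and no reset: what is moved stays moved. The work goes in short steps, Python scripts to look and compute and a tool call to move; the robot and the scene stay as the last step left them, time stands still between calls to the robot, and variables do not carry over. Pictures are saved under pics/ and viewed, about 8 in all and at most 12, crops included, and the job is handed in when it is done.

Besides the shell and the picture viewer there is one more tool, called after "Emit:" by a JSON object that holds its "op" and its "data". drive_tool: Moves the arm, as the interface text tells. Its arguments: {"type":"object","properties":{"deltas":{"type":"array","items":{"type":"array","items":{"type":"number"}}},"force":{"type":"number"}},"required":["deltas"]}

```bash
ls; mkdir -p pics; python3 - <<'E'
from workcell import arm
import cv2,pickle
s=arm.read_state(); print({k:s[k] for k in('t','ee_pos','ee_rot','opening','force')})
for n in('top','scene'):
    c=arm.camera(n); pickle.dump(c,open(n+'.pkl','wb')); cv2.imwrite(f'pics/{n}0.png',c['color'][...,::-1]); print(n,c['position'],c['orientation'],c['intrinsics'])
E
```

```text
pics
{'t': 0.0, 'ee_pos': array([ 0.2181264 , -0.58495604,  0.19327642]), 'ee_rot': array([-3.08971304e+00, -5.57168782e-01,  2.76082941e-04]), 'opening': 0.08520146124400231, 'force': array([ 0.85653803,  0.26298354, -0.92283373])}
top [ 0.37582507 -0.02410002  1.24100201] [ 0.13646416 -0.10971293 -1.58297852] [[415.63042908   0.         315.11481525]
 [  0.         415.63042908 200.77023607]
 [  0.           0.           1.        ]]
scene [ 1.12326675 -0.17054489  1.04075718] [0.44911043 0.35569245 1.26828608] [[396.11395604   0.         320.93270804]
 [  0.         396.11395604 200.26887831]
 [  0.           0.           1.        ]]
```

View pics/top0.png

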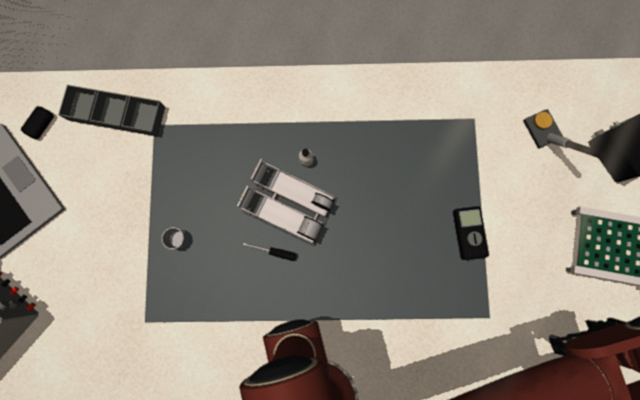

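View pics/scene0.png

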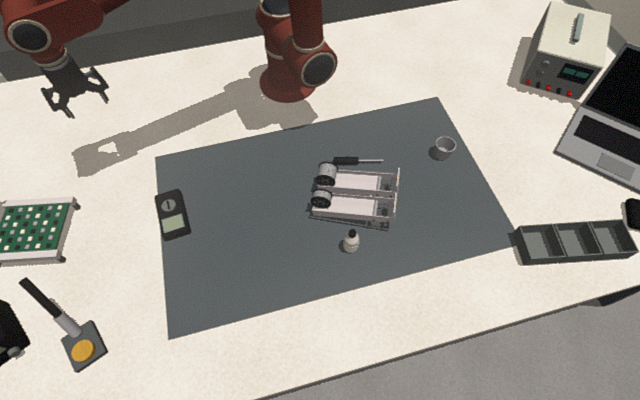

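```bash
cat > h.py <<'E'
import numpy as np,cv2
from scipy.spatial.transform import Rotation as R
def cloud(c):
    d=c['depth'];K=c['intrinsics'];v,u=np.mgrid[:d.shape[0],:d.shape[1]]
    p=np.stack([(u-K[0,2])/K[0,0]*d,-(v-K[1,2])/K[1,1]*d,-d],-1)
    P=p@R.from_rotvec(c['orientation']).as_matrix().T+c['position']; P[d==0]=np.nan
    return P
def pose(p): # x,y,yaw -> R,t of gutters frame
    return R.from_euler('ZY',[p[2],-np.deg2rad(8)]).as_matrix(),np.array([p[0],p[1],.045])
E
python3 - <<'E'
from h import *
import pickle
from scipy.optimize import minimize,differential_evolution
for names in (('top',),('scene',),('top','scene')):
    Q=[]
    for n in names:
        P=cloud(pickle.load(open(n+'.pkl','rb')))
        if n=='top' : print('bench z',np.nanmedian(P[270:310,180:400,2]), P[227,310],P[203,323],P[180,265])
        P=P.reshape(-1,3); Q.append(P[(P[:,0]>.25)&(P[:,0]<.7)&(P[:,1]>-.25)&(P[:,1]<.35)&(P[:,2]<.16)])
    Q=np.vstack(Q)
    def cost(p,full=False):
        M,t=pose(p); g=(Q-t)@M*1e3; x,y,z=g.T; a=abs(abs(y)-42.5)
        d=np.minimum(abs(z),20)
        fl=(x>-105)&(x<65)&(a<30)
        r=np.hypot(x+82,z-30); reel=fl&(x<-52)
        d=np.where(reel,np.minimum(d,abs(r-30)),d)
        d=np.where((a>=30)&(a<33)&(abs(x)<124),np.minimum(abs(z-14),20),d)
        inside=fl|((a>=30)&(a<33)&(x>-108)&(x<124))
        return np.where(inside,np.minimum(d,15)-15,np.where((z>-20)&(z<60)&(x<124),5,0)).sum()/1000
    r=differential_evolution(cost,[(.3,.6),(-.1,.3),(.6,1.7)],seed=1,popsize=30,tol=1e-8,maxiter=150)
    print(names,r.x,np.rad2deg(r.x[2]),r.fun,len(Q))
p=r.x;np.save('rack.npy',p)
M,t=pose(p)
for n in('top','scene'):
    c=pickle.load(open(n+'.pkl','rb')); K=c['intrinsics'];C=R.from_rotvec(c['orientation']).as_matrix()
    im=c['color'][...,::-1]
    def px(g):
        q=(M@(np.array(g)/1e3)+t-c['position'])@C; return np.array([q[0]/-q[2]*K[0,0]+K[0,2],-q[1]/-q[2]*K[1,1]+K[1,2]])
    ctr=px((0,0,0)); o=ctr-[66,50]
    s=6; im=cv2.warpAffine(im,np.float32([[s,0,-o[0]*s],[0,s,-o[1]*s]]),(792,600),flags=cv2.INTER_CUBIC)
    for sy in(-1,1):
        for pts,col in(([(-105,12.5,0),(65,12.5,0),(65,72.5,0),(-105,72.5,0)],(0,0,255)),([(70,12.5,5),(110,12.5,5),(110,72.5,5),(70,72.5,5)],(0,255,0)),([(124,10,45),(124,75,45)],(255,0,0))):
            cv2.polylines(im,[np.int32([(px((a,sy*b,cc))-o+.5)*s for a,b,cc in pts])],True,col,1)
    cv2.imwrite(f'pics/{n}_fit.png',im)
E
```

```text
bench z 0.0006117205833549022 [nan nan nan] [ 0.55065357 -0.02779422  0.09099598] [0.63645536 0.14638714 0.00990481]
('top',) [ 0.30470862 -0.0860642   0.61264332] 35.10187636271988 0.0 30237
('scene',) [ 0.30385067 -0.09452869  0.71863082] 41.174513244119865 0.0 23125
bench z 0.0006117205833549022 [nan nan nan] [ 0.55065357 -0.02779422  0.09099598] [0.63645536 0.14638714 0.00990481]
('top', 'scene') [ 0.30926229 -0.09741373  0.67605609] 38.73516092347805 0.0 53362
```

View pics/top_fit.png

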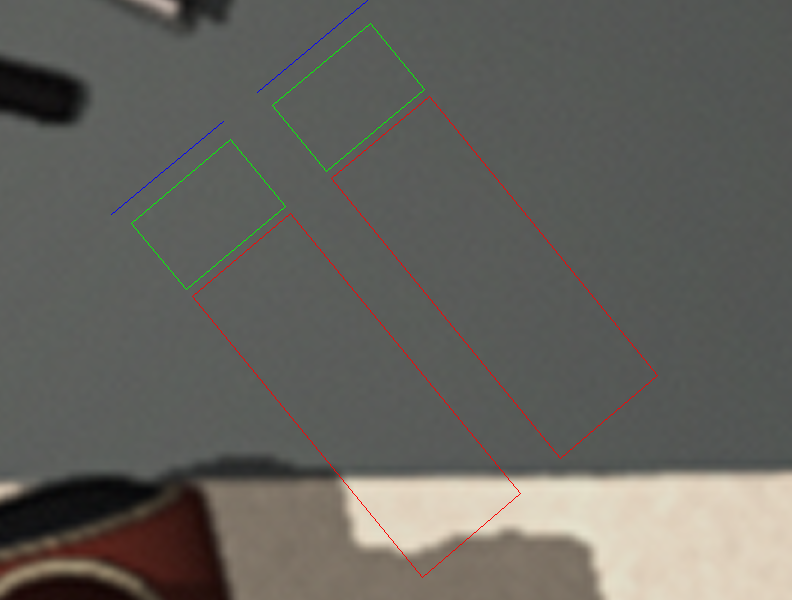

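View pics/scene_fit.png

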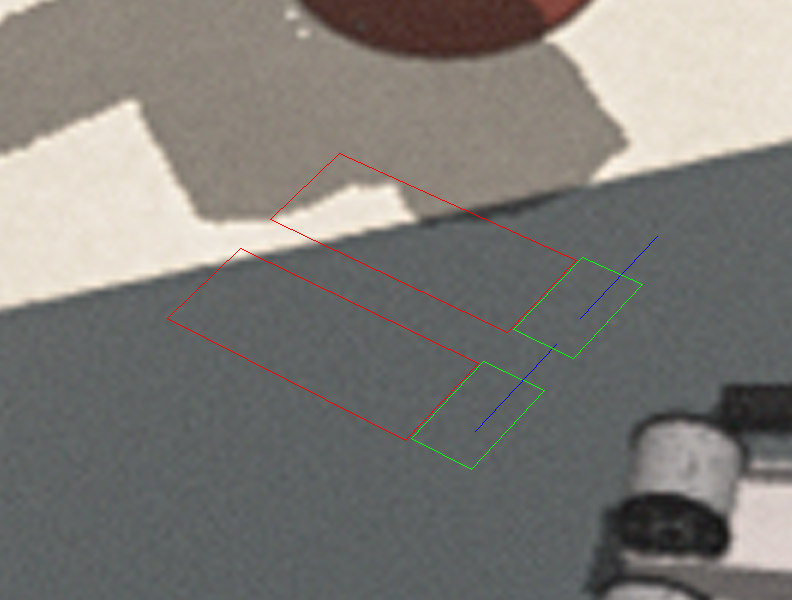

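```bash
cat > fit.py <<'E'
from h import *
import pickle
from scipy.optimize import differential_evolution
for names in (('top',),('scene',),('top','scene')):
    Q=[]
    for n in names:
        P=cloud(pickle.load(open(n+'.pkl','rb'))).reshape(-1,3)
        Q.append(P[(P[:,0]>.35)&(P[:,0]<.7)&(P[:,1]>-.15)&(P[:,1]<.25)&(P[:,2]<.16)])
    Q=np.vstack(Q)
    def cost(p):
        M,t=pose(p); x,y,z=((Q-t)@M*1e3).T; a=abs(abs(y)-42.5)
        d=abs(z); fl=(x>-105)&(x<65)&(a<30)
        d=np.where(fl&(x<-52),np.minimum(d,abs(np.hypot(x+82,z-30)-30)),d)
        ck=(a>=30)&(a<33)&(x>-108)&(x<124); d=np.where(ck,np.abs(z-14),d)
        return np.where(fl|ck,np.minimum(d,15)-15,np.where((z>-20)&(z<60)&(x<124),5,0)).sum()/1000
    r=differential_evolution(cost,[(.50,.59),(.02,.11),(.9,1.4)],seed=1,popsize=30,tol=1e-8,maxiter=150)
    print(names,r.x,np.rad2deg(r.x[2]),r.fun,len(Q))
p=r.x;np.save('rack.npy',p)
M,t=pose(p); ims=[]
for n in('top','scene'):
    c=pickle.load(open(n+'.pkl','rb')); K=c['intrinsics'];C=R.from_rotvec(c['orientation']).as_matrix()
    im=c['color'][...,::-1]
    def px(g):
        q=(M@(np.array(g)/1e3)+t-c['position'])@C; return np.array([q[0]/-q[2]*K[0,0]+K[0,2],-q[1]/-q[2]*K[1,1]+K[1,2]])
    o=px((0,0,0))-[66,50]; s=6
    im=cv2.warpAffine(im,np.float32([[s,0,-o[0]*s],[0,s,-o[1]*s]]),(792,600),flags=cv2.INTER_CUBIC)
    for sy in(-1,1):
        for pts,col in(([(-105,12.5,0),(65,12.5,0),(65,72.5,0),(-105,72.5,0)],(0,0,255)),([(70,12.5,0),(110,12.5,0),(110,72.5,0),(70,72.5,0)],(0,255,0)),([(124,10,45),(124,75,45)],(255,0,0))):
            cv2.polylines(im,[np.int32([(px((a,sy*b,cc))-o)*s for a,b,cc in pts])],True,col,1)
    ims.append(im[60:540])
cv2.imwrite('pics/fit2.png',cv2.resize(np.vstack([i[:,100:700] for i in ims]),(500,600+200))[:600] if 0 else np.hstack([cv2.resize(i[:,100:700],(400,320)) for i in ims]))
E
python3 fit.py
```

```text
('top',) [0.55861888 0.06745059 1.11579792] 63.93051149184343 -20.294951290999855 15439
('scene',) [0.55779339 0.06845537 1.12607134] 64.51913535025326 -20.637295504154654 12569
('top', 'scene') [0.5579596  0.06718762 1.12196454] 64.28383293292676 -39.83842469022977 28008
```

View pics/fit2.png

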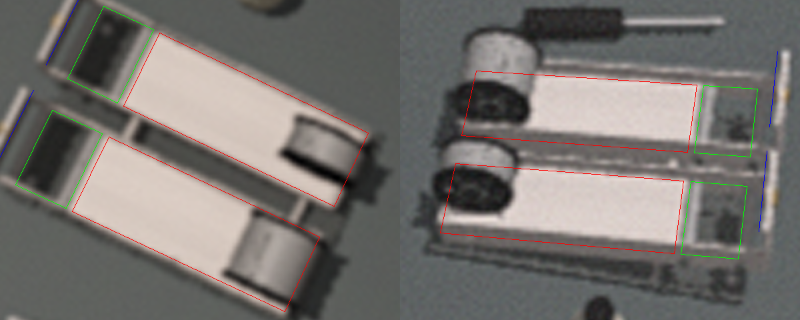

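```bash
cat > go.py <<'E'
from h import *
from workcell import arm
import sys
s=arm.read_state(); p=np.load('rack.npy'); M,t=pose(p)
T=R.from_rotvec(s['ee_rot']); a=p[2]/2
G=R.from_rotvec(np.pi*np.array([np.cos(a),np.sin(a),0]))
print('t',s['t'],'F',s['force'].round(1),'open',s['opening'],'tcp in gutters mm',((s['ee_pos']-t)@M*1e3).round(1),'q',s['joints'].round(2))
for g in [(-145,42.5,90),(-145,42.5,19),(-122,42.5,19),(45,42.5,19),(30,42.5,100)]:
    w=M@(np.array(g)/1e3)+t
    print(g,w.round(4),'tool',T.inv().apply(w-s['ee_pos']).round(4),(T.inv()*G).as_rotvec().round(4))
E
python3 go.py
```

```text
t 0.1 F [-0.1  0.2  0.5] open 0.08553901399665235 tcp in gutters mm [-707.3   23.1  249.2] q [-1.33  0.05  1.61  0.    1.48 -0.12]
(-145, 42.5, 90) [ 0.4519 -0.055   0.1139] tool [ 0.4042 -0.4148  0.0803] [-0.0017 -0.0009 -0.7651]
(-145, 42.5, 19) [ 0.4562 -0.0461  0.0436] tool [ 0.4113 -0.4215  0.1506] [-0.0017 -0.0009 -0.7651]
(-122, 42.5, 19) [ 0.4661 -0.0256  0.0468] tool [ 0.4277 -0.4373  0.1475] [-0.0017 -0.0009 -0.7651]
(45, 42.5, 19) [0.5379 0.1234 0.0701] tool [ 0.547  -0.5519  0.1245] [-0.0017 -0.0009 -0.7651]
(30, 42.5, 100) [0.5265 0.0999 0.1482] tool [ 0.5282 -0.5339  0.0463] [-0.0017 -0.0009 -0.7651]
```

Emit:
{"op": "drive_tool", "data": {"deltas": [[0.034,0.01,-0.01,0,0,0,-0.03],[0.034,0.03,-0.03,0,0,0,-0.08],[0.034,0.07,-0.07,0,0,0,-0.15],[0.034,0.11,-0.113,0,0,0,-0.23],[0.034,0.15,-0.154,0,0,0,-0.31],[0.034,0.19,-0.195,0,0,0,-0.39],[0.034,0.23,-0.236,0.01,0,0,-0.47],[0.034,0.27,-0.277,0.02,0,0,-0.55],[0.034,0.31,-0.318,0.03,0,0,-0.63],[0.034,0.35,-0.359,0.04,0,0,-0.7],[0.034,0.385,-0.395,0.05,0,0,-0.75],[0.034,0.403,-0.415,0.06,0,0,-0.765]]}}

```text
t: 1.6
ee_pos: [0.4509, -0.0531, 0.1341]
ee_rot: [-2.656, -1.677, -0.001]
force: [-0.1, -0.7, -0.3]
opening: 0.0344
```

```bash
python3 go.py
```

```text
t 1.6 F [-0.1 -0.7 -0.3] open 0.03439618844908672 tcp in gutters mm [-140.9   44.2  109.7] q [-0.28 -0.33  2.06  0.    1.41  0.16]
(-145, 42.5, 90) [ 0.4519 -0.055   0.1139] tool [-0.0013  0.0017  0.0201] [-0.     -0.0004  0.0045]
(-145, 42.5, 19) [ 0.4562 -0.0461  0.0436] tool [0.0085 0.0018 0.0904] [-0.     -0.0004  0.0045]
(-122, 42.5, 19) [ 0.4661 -0.0256  0.0468] tool [0.0313 0.0019 0.0872] [-0.     -0.0004  0.0045]
(45, 42.5, 19) [0.5379 0.1234 0.0701] tool [0.1967 0.0026 0.0641] [-0.     -0.0004  0.0045]
(30, 42.5, 100) [0.5265 0.0999 0.1482] tool [ 0.1706  0.0025 -0.0141] [-0.     -0.0004  0.0045]
```

Emit:
{"op": "drive_tool", "data": {"deltas": [[0.034,0.0,0.002,0.02,0,0,0.004],[0.034,0.002,0.002,0.045,0,0,0.004],[0.034,0.005,0.002,0.07,0,0,0.004],[0.034,0.008,0.002,0.085,0,0,0.004],[0.034,0.0085,0.002,0.09,0,0,0.004],[0.034,0.0085,0.002,0.09,0,0,0.004]]}}

```text
t: 2.35
ee_pos: [0.4566, -0.0492, 0.0448]
ee_rot: [2.663, 1.666, 0.0]
force: [-0.5, -0.0, -0.3]
opening: 0.0338
```

```bash
cat > look.py <<'E'
from h import *
from workcell import arm
import sys,pickle
p=np.load('rack.npy');M,t=pose(p);ims=[]
for n in('top','scene'):
    c=arm.camera(n);pickle.dump(c,open(f'{n}_{sys.argv[1]}.pkl','wb'))
    K=c['intrinsics'];q=(t-c['position'])@R.from_rotvec(c['orientation']).as_matrix()
    o=np.array([q[0]/-q[2]*K[0,0]+K[0,2],q[1]/q[2]*K[1,1]+K[1,2]])-[66,50];s=6
    ims.append(cv2.warpAffine(c['color'][...,::-1],np.float32([[s,0,-o[0]*s],[0,s,-o[1]*s]]),(792,600),flags=cv2.INTER_CUBIC)[:,96:696])
cv2.imwrite(f'pics/{sys.argv[1]}.png',np.hstack([cv2.resize(i,(400,400)) for i in ims]))
E
python3 go.py; python3 look.py a
```

```text
t 2.35 F [-0.5 -0.  -0.3] open 0.033843552624046175 tcp in gutters mm [-147.4   40.8   20.5] q [-0.27 -0.21  2.12 -0.    1.23  0.18]
(-145, 42.5, 90) [ 0.4519 -0.055   0.1139] tool [-0.0073 -0.0016 -0.0691] [ 0.0003 -0.     -0.0038]
(-145, 42.5, 19) [ 0.4562 -0.0461  0.0436] tool [ 0.0026 -0.0017  0.0012] [ 0.0003 -0.     -0.0038]
(-122, 42.5, 19) [ 0.4661 -0.0256  0.0468] tool [ 0.0253 -0.0018 -0.002 ] [ 0.0003 -0.     -0.0038]
(45, 42.5, 19) [0.5379 0.1234 0.0701] tool [ 0.1907 -0.0024 -0.0253] [ 0.0003 -0.     -0.0038]
(30, 42.5, 100) [0.5265 0.0999 0.1482] tool [ 0.1646 -0.0023 -0.1034] [ 0.0003 -0.     -0.0038]
```

View pics/a.png

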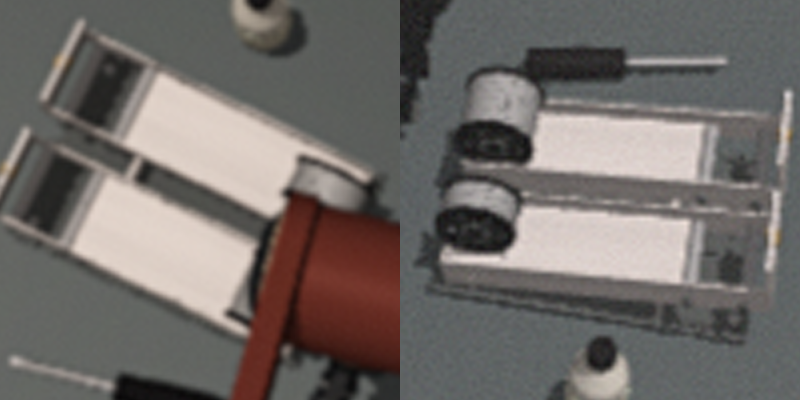

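Emit:
{"op": "drive_tool", "data": {"deltas": [[0.034,0.008,-0.001,0.0,0,0,-0.002],[0.034,0.016,-0.001,-0.001,0,0,-0.002],[0.034,0.024,-0.001,-0.002,0,0,-0.002],[0.034,0.032,-0.001,-0.003,0,0,-0.002],[0.034,0.04,-0.001,-0.004,0,0,-0.002],[0.034,0.048,-0.001,-0.005,0,0,-0.002],[0.034,0.056,-0.001,-0.006,0,0,-0.002],[0.034,0.064,-0.001,-0.0075,0,0,-0.002],[0.034,0.072,-0.001,-0.0085,0,0,-0.002],[0.034,0.08,-0.001,-0.0095,0,0,-0.002],[0.034,0.087,-0.001,-0.0105,0,0,-0.002],[0.034,0.092,-0.001,-0.0115,0,0,-0.002]]}}

```text
t: 3.95
ee_pos: [0.4978, 0.0342, 0.0587]
ee_rot: [2.66, 1.668, 0.004]
force: [-2.8, 0.2, 8.4]
opening: 0.0339
```

```bash
python3 go.py; python3 look.py b
```

```text
t 3.95 F [-2.8  0.2  8.4] open 0.033907937254271624 tcp in gutters mm [-53.4  39.8  21.4] q [-0.08 -0.13  2.03 -0.    1.24  0.37]
(-145, 42.5, 90) [ 0.4519 -0.055   0.1139] tool [-0.1002 -0.0023 -0.0553] [ 0.0034 -0.001  -0.002 ]
(-145, 42.5, 19) [ 0.4562 -0.0461  0.0436] tool [-0.0904 -0.0025  0.015 ] [ 0.0034 -0.001  -0.002 ]
(-122, 42.5, 19) [ 0.4661 -0.0256  0.0468] tool [-0.0676 -0.0026  0.0118] [ 0.0034 -0.001  -0.002 ]
(45, 42.5, 19) [0.5379 0.1234 0.0701] tool [ 0.0977 -0.0028 -0.0113] [ 0.0034 -0.001  -0.002 ]
(30, 42.5, 100) [0.5265 0.0999 0.1482] tool [ 0.0717 -0.0025 -0.0894] [ 0.0034 -0.001  -0.002 ]
```

View pics/b.png

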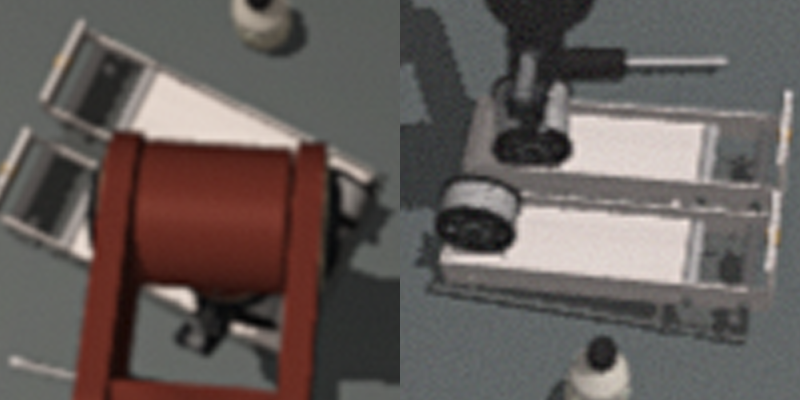

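```bash
python3 - <<'E'
from h import *
import pickle
c=pickle.load(open('scene_b.pkl','rb'))
P=cloud(c);M,t=pose(np.load('rack.npy'));g=((P-t)@M*1e3)
im=c['color'][...,::-1]
m=(abs(g[...,1]-42.5)<29)&(g[...,0]>-150)&(g[...,0]<64)&(g[...,2]>8)&(g[...,2]<140)
# map: max z per x-bin split in y
for y0 in (14,24,34,44,54,62):
    k=m&(abs(g[...,1]-y0-4)<5)
    print(y0,[(x,round(g[...,2][k&(abs(g[...,0]-x)<4)].min()),round(g[...,2][k&(abs(g[...,0]-x)<4)].max())) for x in range(-110,20,8) if (k&(abs(g[...,0]-x)<4)).any()])
cv2.imwrite('pics/bz.png',cv2.resize(im[120:210,290:400],None,fx=7,fy=6.6,interpolation=cv2.INTER_CUBIC))
E
```

```text
14 [(-102, 12, 12), (-94, 13, 13), (-86, 12, 31), (-78, 8, 49), (-70, 8, 55), (-62, 9, 70), (-54, 8, 139), (-46, 8, 133), (-38, 11, 128), (-30, 9, 129), (-22, 11, 138), (-14, 12, 12), (-6, 13, 13), (2, 10, 11), (10, 9, 9), (18, 11, 11)]
24 [(-102, 8, 11), (-78, 38, 48), (-70, 50, 56), (-62, 52, 52), (-38, 38, 55), (-30, 15, 124), (-22, 19, 44)]
34 [(-102, 9, 13), (-78, 38, 51), (-70, 50, 53), (-38, 49, 53), (-30, 35, 49)]
44 [(-102, 11, 11), (-86, 39, 42), (-78, 48, 49), (-46, 50, 50), (-38, 45, 54), (-30, 35, 48)]
54 [(-102, 9, 9), (-86, 35, 49), (-78, 48, 58), (-70, 57, 57), (-46, 59, 59), (-38, 44, 54), (-30, 36, 44)]
62 [(-102, 8, 9), (-86, 38, 50), (-78, 50, 58), (-38, 42, 51), (-30, 32, 44)]
```

View pics/bz.png

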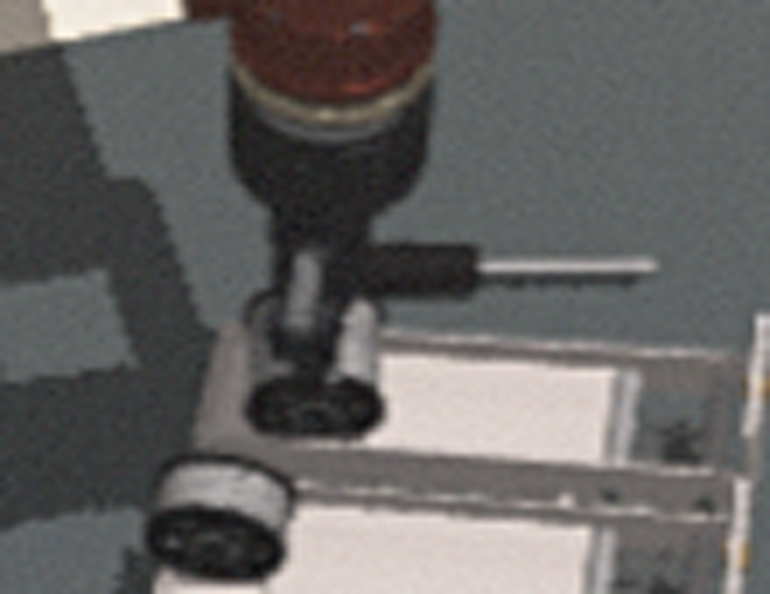

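```bash
python3 - <<'E'
from h import *
import pickle
c=pickle.load(open('scene_b.pkl','rb'));K=c['intrinsics'];C=R.from_rotvec(c['orientation']).as_matrix()
P=cloud(c);M,t=pose(np.load('rack.npy'));g=((P-t)@M*1e3)
def px(g):
    q=(M@(np.array(g)/1e3)+t-c['position'])@C; u=q[0]/-q[2]*K[0,0]+K[0,2];v=q[1]/q[2]*K[1,1]+K[1,2]
    return np.round([(u-290)*7,(v-120)*6.6])
for q in [(-53,39.8,21),(-53,18,21),(-53,61,21),(-53,18,60),(-53,61,60),(-53,40,60),(-57,16.5,30)]: print(q,px(q))
for v in range(148,184,2): print(v,[tuple(int(k) if k==k else None for k in g[v,u]) for u in (326,330,333,336,340,344)])
s=pickle.load(open('top_b.pkl','rb'))
E
```

```text
(-53, 39.8, 21) [316. 384.]
(-53, 18, 21) [308. 424.]
(-53, 61, 21) [325. 346.]
(-53, 18, 60) [297. 374.]
(-53, 61, 60) [314. 294.]
(-53, 40, 60) [306. 333.]
(-57, 16.5, 30) [296. 415.]
148 [(-50, 9, 199), (-37, 2, 209), (-30, 4, 207), (-22, 3, 209), (-13, 6, 206), (-4, 12, 199)]
150 [(-51, 8, 192), (-38, 2, 201), (-31, 3, 200), (-23, 3, 201), (-13, 6, 198), (-5, 12, 191)]
152 [(-111, 174, -28), (-40, 2, 192), (-31, 1, 194), (-24, 3, 193), (-15, 7, 188), (-54, 186, -38)]
154 [(-110, 166, -28), (-43, 8, 176), (-33, 4, 183), (-25, 4, 184), (-20, 22, 160), (-53, 175, -35)]
156 [(-109, 158, -28), (-42, 2, 176), (-33, 1, 178), (-26, 2, 177), (-20, 19, 155), (-51, 167, -35)]
158 [(-108, 151, -30), (-42, -1, 172), (-34, 1, 169), (-26, 1, 170), (None, None, None), (-46, 144, -15)]
160 [(-106, 143, -30), (-43, 0, 163), (-35, -1, 164), (-27, 0, 164), (-22, 18, 140), (-44, 135, -14)]
162 [(-105, 136, -32), (-49, 15, 133), (-34, -6, 162), (-35, 21, 126), (-21, 12, 139), (-44, 130, -18)]
164 [(-103, 126, -30), (-50, 13, 126), (-33, -11, 161), (-34, 15, 125), (-22, 12, 130), (-45, 131, -29)]
166 [
[... 179 characters left out ...]
), (-44, 120, -37)]
170 [(-78, 47, 48), (-39, -27, 156), (-32, -25, 154), (-23, -26, 156), (-37, 51, 47), (-32, 76, 13)]
172 [(-77, 41, 47), (-43, -20, 137), (-36, -16, 132), (-26, -22, 142), (-36, 45, 46), (-33, 74, 6)]
174 [(-76, 34, 47), (-48, -10, 112), (-39, -10, 114), (-29, -14, 121), (-34, 36, 49), (-34, 73, -3)]
176 [(-75, 28, 45), (-58, 14, 66), (-48, 11, 72), (-41, 16, 67), (-33, 27, 51), (-32, 63, 1)]
178 [(-73, 18, 50), (-60, 15, 55), (-51, 17, 53), (-43, 18, 52), (-31, 19, 53), (-31, 58, -1)]
180 [(-72, 11, 49), (-61, 14, 47), (-53, 17, 43), (-44, 19, 41), (-34, 23, 37), (-23, 27, 32)]
182 [(-75, 16, 31), (-63, 16, 33), (-55, 19, 30), (-45, 18, 32), (-34, 22, 28), (-23, 25, 24)]
```

```bash
python3 - <<'E'
from h import *
import pickle
M,t=pose(np.load('rack.npy'))
c=pickle.load(open('scene_a.pkl','rb'));K=c['intrinsics'];C=R.from_rotvec(c['orientation']).as_matrix()
g=(cloud(c)-t)@M*1e3
def px(g):
    q=(M@(np.array(g)/1e3)+t-c['position'])@C; return q[0]/-q[2]*K[0,0]+K[0,2],q[1]/q[2]*K[1,1]+K[1,2]
u,v=px((-147,40.8,20.5)); print('tcp px',u,v)
k=(g[...,0]<-115)&(g[...,0]>-200)&(abs(g[...,1]-41)<75)&(g[...,2]>-8)
for z in range(0,200,10):
    j=k&(abs(g[...,2]-z)<5)
    if j.any(): print(z,j.sum(),g[j].min(0).round(),g[j].max(0).round())
s=6; o=(int(u)-60,int(v)-70)
im=cv2.warpAffine(c['color'][...,::-1],np.float32([[s,0,-o[0]*s],[0,s,-o[1]*s]]),(720,600),flags=cv2.INTER_CUBIC)
cv2.circle(im,(int((u-o[0])*s),int((v-o[1])*s)),4,(0,0,255),1)
cv2.imwrite('pics/az.png',im)
E
```

```text
tcp px 304.8976316050272 175.93128512285728
60 6 [-139.   16.   58.] [-134.   59.   62.]
70 13 [-150.    9.   66.] [-132.   58.   75.]
80 11 [-148.    6.   75.] [-130.   57.   81.]
90 5 [-130.   17.   85.] [-128.   61.   94.]
100 7 [-127.   -3.   96.] [-123.   65.  105.]
110 19 [-148.  -11.  106.] [-123.   17.  114.]
120 19 [-148.  -14.  116.] [-118.   53.  125.]
130 41 [-150.  -19.  125.] [-116.   54.  135.]
140 19 [-149.  -23.  136.] [-115.   49.  143.]
150 34 [-148.  -26.  145.] [-116.   20.  155.]
160 65 [-148.  -27.  155.] [-116.   25.  165.]
170 34 [-139.   -3.  165.] [-117.   18.  174.]
180 18 [-138.    1.  176.] [-117.    6.  185.]
190 26 [-153.    2.  186.] [-116.   15.  195.]
```

View pics/az.png

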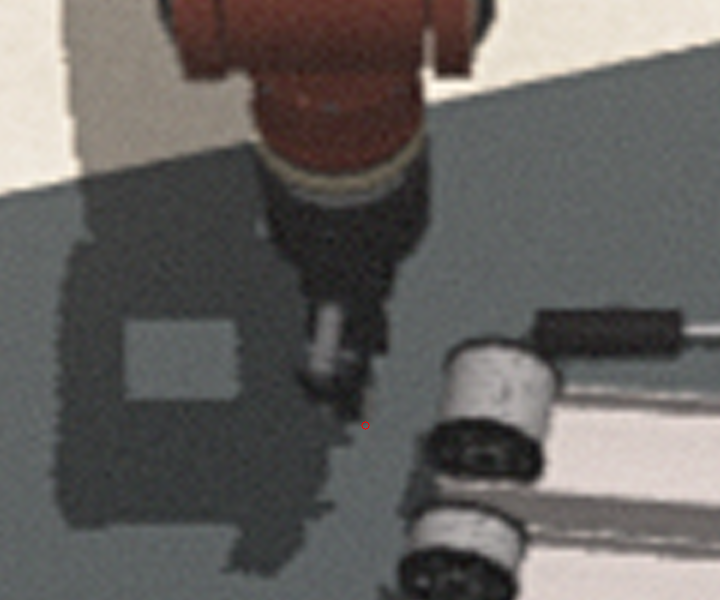

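Emit:
{"op": "drive_tool", "data": {"deltas": [[0.034,-0.008,0,0.001,0,0,0],[0.034,-0.016,0,0.002,0,0,0],[0.034,-0.024,0,0.003,0,0,0],[0.034,-0.032,0,0.004,0,0,0],[0.034,-0.04,0,0.005,0,0,0],[0.034,-0.048,0,0.006,0,0,0],[0.034,-0.056,0,0.007,0,0,0],[0.034,-0.064,0,0.0085,0,0,0],[0.034,-0.074,0,0.0095,0,0,0],[0.034,-0.084,-0.001,0.0105,0,0,0],[0.034,-0.092,-0.001,0.0115,0,0,0],[0.034,-0.092,-0.001,0.0115,0,0,0]]}}

```text
t: 5.55
ee_pos: [0.4546, -0.0489, 0.0444]
ee_rot: [-2.663, -1.667, -0.0]
force: [-0.7, 0.8, -1.6]
opening: 0.0337
```

Emit:
{"op": "drive_tool", "data": {"deltas": [[0.034,0,0,0.008,0,0,0],[0.034,0,0,0.018,0,0,0],[0.034,0,0,0.027,0,0,0],[0.034,0,0,0.034,0,0,0],[0.034,0,0,0.034,0,0,0]]}}

```text
t: 6.18
ee_pos: [0.4541, -0.0481, 0.0095]
ee_rot: [-2.661, -1.668, 0.002]
force: [-0.7, -0.3, 0.1]
opening: 0.0338
```

```bash
cat > tip.py <<'E'
from h import *
from workcell import arm
import sys
M,t=pose(np.load('rack.npy')); s=arm.read_state(); T=(s['ee_pos']-t)@M*1e3
c=arm.camera('scene');K=c['intrinsics'];C=R.from_rotvec(c['orientation']).as_matrix()
g=(cloud(c)-t)@M*1e3
def px(g):
    q=(M@(np.array(g)/1e3)+t-c['position'])@C; return np.array([q[0]/-q[2]*K[0,0]+K[0,2],q[1]/q[2]*K[1,1]+K[1,2]])
k=(abs(g[...,0]-T[0])<32)&(abs(g[...,1]-T[1])<60)&(g[...,2]>T[2]-30)
for z in range(-50,100,10):
    j=k&(abs(g[...,2]-z)<5)
    if j.any(): print(z,j.sum(),g[j].min(0).round(),g[j].max(0).round())
b=(abs(g[...,1]-42.5)<22)&(g[...,2]>33)&(g[...,2]<62)&(g[...,0]>-115)&(g[...,0]<125)
if b.any(): print('reel barrel x range',np.percentile(g[b][:,0],[2,98]))
s=6;o=px((-60,40,20))-[66,60]
im=cv2.warpAffine(c['color'][...,::-1],np.float32([[s,0,-o[0]*s],[0,s,-o[1]*s]]),(792,600),flags=cv2.INTER_CUBIC)
for y,col in((T[1]-24,(0,0,255)),(T[1]+24,(255,0,0))): cv2.circle(im,tuple(int(a) for a in (px((T[0],y,T[2]))-o)*s),4,col,1)
cv2.imwrite(f'pics/{sys.argv[1]}.png',im)
E
python3 go.py; python3 tip.py c
```

```text
t 6.175 F [-0.7 -0.3  0.1] open 0.033823800435940396 tcp in gutters mm [-152.5   43.6  -14.4] q [-0.27 -0.16  2.15  0.    1.16  0.18]
(-145, 42.5, 90) [ 0.4519 -0.055   0.1139] tool [-0.0072  0.0009 -0.1044] [-0.002   0.0004 -0.002 ]
(-145, 42.5, 19) [ 0.4562 -0.0461  0.0436] tool [ 0.0027  0.001  -0.0341] [-0.002   0.0004 -0.002 ]
(-122, 42.5, 19) [ 0.4661 -0.0256  0.0468] tool [ 0.0255  0.0009 -0.0373] [-0.002   0.0004 -0.002 ]
(45, 42.5, 19) [0.5379 0.1234 0.0701] tool [ 0.1909  0.0005 -0.0606] [-0.002   0.0004 -0.002 ]
(30, 42.5, 100) [0.5265 0.0999 0.1482] tool [ 0.1647  0.0004 -0.1388] [-0.002   0.0004 -0.002 ]
-30 164 [-175.  -16.  -31.] [-122.  102.  -25.]
-20 327 [-184.  -16.  -25.] [-122.  101.  -15.]
-10 2 [-184.   -5.  -15.] [-182.   47.  -14.]
20 1 [-139.   20.   24.] [-139.   20.   24.]
30 14 [-159.   12.   25.] [-137.   66.   35.]
40 12 [-153.    9.   36.] [-135.   66.   44.]
50 5 [-151.   10.   45.] [-134.   67.   51.]
60 3 [-133.   18.   58.] [-131.   67.   64.]
70 10 [-139.   -6.   67.] [-128.   67.   74.]
80 19 [-153.   -9.   75.] [-124.   30.   85.]
90 35 [-155.  -15.   85.] [-122.   59.   95.]
reel barrel x range [-103.78011306  -48.9222777 ]
```

View pics/c.png

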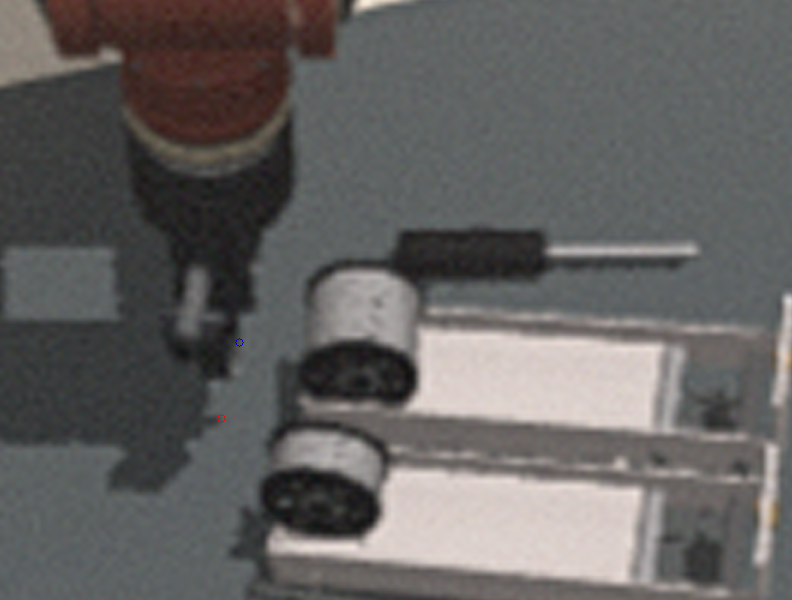

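Emit:
{"op": "drive_tool", "data": {"deltas": [[0.034,0.008,0,0.0,0,0,0],[0.034,0.016,0,-0.001,0,0,0],[0.034,0.024,0,-0.002,0,0,0],[0.034,0.032,0,-0.0035,0,0,0],[0.034,0.04,0,-0.0045,0,0,0],[0.034,0.048,0,-0.0055,0,0,0],[0.034,0.056,0,-0.0065,0,0,0],[0.034,0.064,0,-0.008,0,0,0],[0.034,0.072,0,-0.009,0,0,0],[0.034,0.08,0,-0.01,0,0,0],[0.034,0.087,0,-0.011,0,0,0],[0.034,0.092,0,-0.012,0,0,0]]}}

```text
t: 7.72
ee_pos: [0.4951, 0.0348, 0.0225]
ee_rot: [2.662, 1.669, -0.0]
force: [-0.6, -1.8, 0.5]
opening: 0.0339
```

```bash
python3 go.py; python3 tip.py d
```

```text
t 7.725 F [-0.6 -1.8  0.5] open 0.03392460362287932 tcp in gutters mm [-59.1  42.6 -14.4] q [-0.08 -0.08  2.05 -0.    1.17  0.37]
(-145, 42.5, 90) [ 0.4519 -0.055   0.1139] tool [-0.0996  0.0003 -0.0914] [-0.      0.0001 -0.0019]
(-145, 42.5, 19) [ 0.4562 -0.0461  0.0436] tool [-0.0897  0.0003 -0.0211] [-0.      0.0001 -0.0019]
(-122, 42.5, 19) [ 0.4661 -0.0256  0.0468] tool [-0.067   0.0002 -0.0243] [-0.      0.0001 -0.0019]
(45, 42.5, 19) [0.5379 0.1234 0.0701] tool [ 0.0984 -0.0001 -0.0475] [-0.      0.0001 -0.0019]
(30, 42.5, 100) [0.5265 0.0999 0.1482] tool [ 7.230e-02 -1.000e-04 -1.257e-01] [-0.      0.0001 -0.0019]
-30 7 [-56.  18. -30.] [-35.  22. -28.]
-20 5 [-67.  14. -25.] [-52.  17. -16.]
-10 26 [-87.  11. -15.] [-28.  16.  -6.]
0 153 [-91. -16.  -5.] [-27.  77.   5.]
10 72 [-90. -12.   5.] [-29.  79.  15.]
20 14 [-91. -12.  15.] [-29.  73.  22.]
30 19 [-64.  12.  25.] [-28.  23.  35.]
40 25 [-58.  10.  36.] [-28.  54.  44.]
50 44 [-44.  19.  45.] [-27.  73.  55.]
60 7 [-38.  12.  55.] [-27.  71.  65.]
70 11 [-57.  -7.  70.] [-35.  16.  75.]
80 9 [-57. -11.  76.] [-34.  17.  85.]
90 34 [-62. -16.  85.] [-28.  27.  95.]
reel barrel x range [-39.20377013  12.71830928]
```

View pics/d.png

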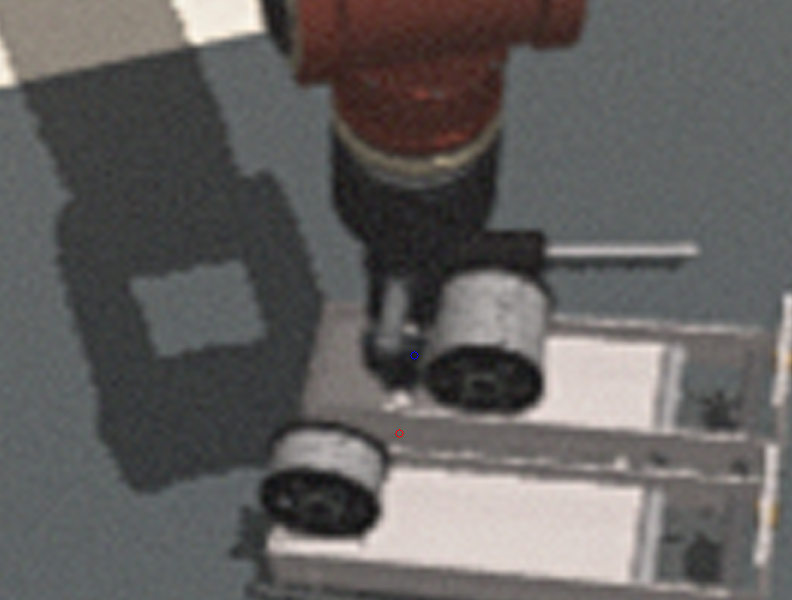

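Emit:
{"op": "drive_tool", "data": {"deltas": [[0.034,0.006,0,-0.001,0,0,0],[0.034,0.014,0,-0.002,0,0,0],[0.034,0.023,0,-0.003,0,0,0],[0.034,0.032,0,-0.0045,0,0,0],[0.034,0.041,0,-0.0055,0,0,0],[0.034,0.05,0,-0.007,0,0,0],[0.034,0.059,0,-0.008,0,0,0],[0.034,0.068,0,-0.0095,0,0,0],[0.034,0.077,0,-0.011,0,0,0],[0.034,0.086,0,-0.012,0,0,0],[0.034,0.094,0,-0.013,0,0,0],[0.034,0.099,0,-0.014,0,0,0]]}}

```text
t: 9.28
ee_pos: [0.5383, 0.1242, 0.0365]
ee_rot: [-2.661, -1.669, -0.0]
force: [0.2, -0.1, -0.3]
opening: 0.0336
```

```bash
python3 go.py|head -1; cat > reel.py <<'E'
from h import *
from workcell import arm
from scipy.optimize import least_squares
M,t=pose(np.load('rack.npy'));g=(cloud(arm.camera('scene'))-t)@M*1e3
b=(abs(g[...,1]-42.5)<20)&(g[...,2]>25)&(g[...,2]<62)&(g[...,0]>0)&(g[...,0]<120)
q=g[b]
r=least_squares(lambda p:np.hypot(q[:,0]-p[0],q[:,2]-p[1])-27.5,(85,25),loss='soft_l1')
print('wide reel barrel axis x,z',r.x,len(q),'rms',np.sqrt((r.fun**2).mean()))
E
python3 reel.py
```

```text
t 9.275 F [ 0.2 -0.1 -0.3] open 0.03360885083687069 tcp in gutters mm [ 41.2  42.5 -14.4] q [0.09 0.03 1.91 0.   1.2  0.54]
wide reel barrel axis x,z [92.63069589 23.30958695] 221 rms 2.5509886575772467
```

Emit:
{"op": "drive_tool", "data": {"deltas": [[0.034,-0.006,0,0,0,0,0],[0.034,-0.018,0,0.001,0,0,0],[0.034,-0.03,0,0.002,0,0,0],[0.034,-0.042,0,0.003,0,0,0],[0.034,-0.05,0,-0.005,0,0,0],[0.034,-0.055,0,-0.025,0,0,0],[0.034,-0.06,0,-0.05,0,0,0],[0.034,-0.06,0,-0.08,0,0,0],[0.034,-0.06,0,-0.11,0,0,0],[0.034,-0.06,0,-0.13,0,0,0],[0.034,-0.06,0,-0.14,0,0,0],[0.034,-0.06,0,-0.14,0,0,0]]}}

```text
t: 10.82
ee_pos: [0.5121, 0.0694, 0.1768]
ee_rot: [2.662, 1.668, 0.001]
force: [-0.1, 0.4, 0.3]
opening: 0.0345
```

```bash
python3 go.py|head -1; python3 reel.py; python3 tip.py e >/dev/null
```

```text
t 10.825 F [-0.1  0.4  0.3] open 0.03445497888646749 tcp in gutters mm [  0.6  42.3 133. ] q [-0.01 -0.2   1.88 -0.    1.46  0.44]
wide reel barrel axis x,z [92.06860847 22.92403813] 221 rms 2.553354534245067
```

View pics/e.png

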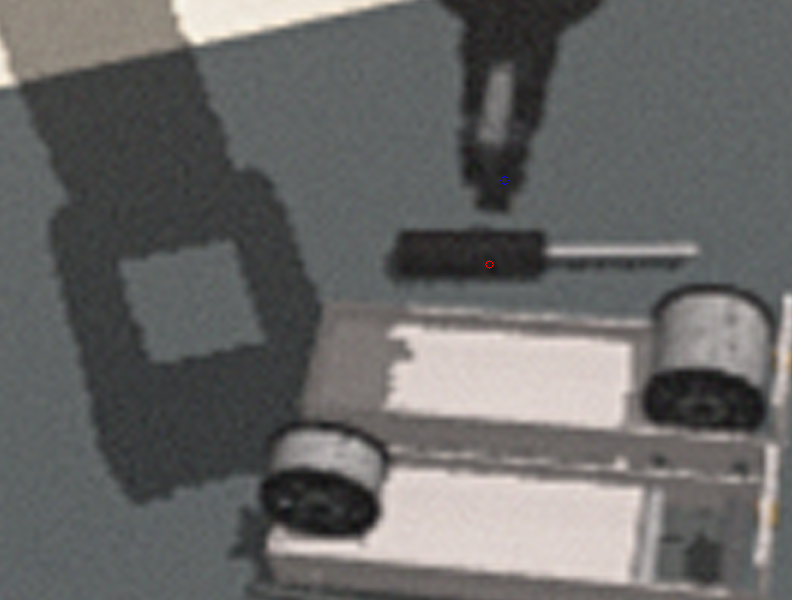

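The picture shows the wide reel in the cradle at about (707, 360) and the narrow reel still at its lip at about (325, 480). The gripper is clear and the screwdriver hasn't moved. I'm handing in.

```bash
python3 -c "
from workcell import arm
print(arm.hand_in())"
```

```text
the job is handed in; nothing more can be done
None
```

The wide reel now sits in the cradle at the top of its own (+y) gutter. It stayed there after I pulled the fingers back, and I handed the job in at about 11 s.

- **First push failed:** the fingertips really ended about 38 mm above the TCP position the robot reported. They rode over the top of the reel, pressing with about 8 N, and moved it only about 25 mm. I backed off, which let it roll back to the lip, confirmed the offset in the camera images, lowered the fingers 34 mm and pushed again. I never found the cause of the offset.
- **Reel position:** the fitted axis was at gutters x ≈ 92, z ≈ 23 mm, against the nominal 90 and 23.7. It was at x 92.6, z 23.3 before I withdrew and x 92.1, z 22.9 after. The fit has an rms of about 2.5 mm, so these agree within its accuracy.
- **Everything else:** in the last picture the narrow reel was still at its lip and the screwdriver was where it had been. The flux bottle, tip pot and meter were outside that picture, so I did not check them at the end; the pushes stayed along the wide reel's gutter.

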